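# Fit the collar on the gauge pin and hold a hardness probe on its test spot

### The arm

A 6-joint arm with a two-finger parallel gripper is mounted at the origin on a cart in front of the work surface, level with it; the furniture and walls round the work are solid. World frame = base frame: x ahead of the robot, y to its left, z up, the work surface at z = 0. Lengths are in m, angles in degrees, forces in N, time in s.
With the tool pointing down it reaches from about 0.3 to 0.75 m from the base axis. Payload 8.5 kg.
Tool frame: the origin (TCP) lies on the mounting face of the last link; the fingertips stand 173 mm ahead of it and the grasp point (between the pads) lies 155 mm ahead of it; z points along the fingers, y is the line along which they close (so a half turn about z gives the same grasp; the last joint's range is limited). The gripper opens to 85 mm and grips with 20 to 120 N. Pads are 22 mm wide; open, the fingers measure 114 mm over their backs; the gripper's body (76 mm by 85 mm) begins 54 mm behind the grasp point. The pads swing forward as they close: fully open they stand 13 mm farther back than shut.
Start: joints at [63.982, 21.807, 74.336, -0, 83.858, -12.336], TCP at [0.13, 0.534, 0.405] pointing down, gripper open.
Joint ranges: [-178.18, 178.18], [-50.72, 133.34], [12.68, 142.11], [-81.47, 261.47], [9.98, 163.14], [-165.26, 165.26]. Speed limits (degrees/s): [136.94, 136.94, 180, 180, 180, 180].

### API

Orientations are given as [roll, pitch, yaw] about the fixed x, y, z axes, in that order (R = Rz(yaw) Ry(pitch) Rx(roll)).
In Python, from bench import ctrl gives the robot as it stands.
- The arm moves only by the tool servo_tool, never from a script. Its arguments are lists of equal length, an entry for each row: "claw": the finger opening in m, from 0 to 0.0854; "travel": the shift along the tool's x, y, z in m, a list of three; "rotation": the turn, a rotation vector about the tool's x, y, z in rad, a list of three. In form: {"claw": [claw, ...], "travel": [[x, y, z], ...], "rotation": [[wx, wy, wz], ...]}. A call has 1 to 20 rows; each row shifts and turns the commanded pose from where the row before left it, along the tool's axes as they then stand; what a row does not reach is not made up. A row lasts 1/8 s, in which the tool goes at most 62.5 mm and 10.7 degrees, less where a joint would pass 70% of its speed; a pose out of reach is approached as far as the arm can. A call is refused whole if a number of a shift passes 0.0625 or a number of a turn 0.188, either way. A call with a gripper value outside its range is refused whole. The fingers move at their own pace and stop on an object; the grip force is fixed at half the most. Time passes only in rows, so rows that do not move let the fingers close. It gives the time, the measured TCP pose, the force, the opening and the grip force at its end, in the units of the state.
- ctrl.sense(): the state, without advancing time (a new reading comes with each control period).
- ctrl.get_image(name): name is "side" or "top"; returns the picture (400x640x3 uint8, red, green, blue); there is no depth.
- ctrl.calibration(name): a dict with "camera_matrix" (3x3 intrinsics, pixels), "k1" (the pictures are not rectified: a ray, as slopes to the right and down, at radius r is drawn at 1 + k1 r^2 times it, then the intrinsics apply), "xyz" and "orientation" of the camera in the world. Camera axes: x right, y down, z forward; pixel columns grow to the right and rows downward; lengths in m; the calibration is good to about 2 mm. A picture is of the moment at which its call begins. calibration takes no time and is no camera call.
- ctrl.job_done(): hands the job in; it is judged then, once.
The state is a dict: "time_s": time; "qpos": joint angles; "joint_vel": joint speeds; "tau": joint torques, N m; "ee_pos": TCP position; "eef_rot": TCP orientation; "force": force on the tool from outside, world axes, zero at the start; "torque": the same for the moment, N m; "opening": finger opening in m; "grip_force": force on a finger pad.
Only numpy, scipy, OpenCV 4.12 (cv2) and the standard library are available. Lean on these libraries where they do the work, as an engineer would, in place of code of your own. Each camera call takes 0.05 s, during which the arm holds its last target. There are 200 camera calls.

### The job

Check the steel collar for fit and hardness: slide it down over the gauge pin until it lies flat on the base with its test spot upward, and let it go. Then take the sprung hardness probe out of its stand and, holding it upright, set its tip inside the small scribed circle on top of the collar and press gently until the tip is pushed in about 5 mm, half of its travel. Finish while still holding it there, steady and upright, and do not disturb the ring stack, the steel parallel or the pen.

Things in the scene. Friction and masses are not known exactly. Their poses are not given: they have to be found in the camera images.
- nest: fixed gauge nest: round dark base 72 mm across and 12 mm thick with an upright steel gauge pin in its centre, 20 mm in diameter, which stands 22 mm above the base (to 34 mm above the worktop); its top 6 mm taper to 12 mm across. Origin: centre of the underside, on the worktop; z up.
- collar: loose steel ring, 62 mm outside, 26 mm high, 23 mm straight bore, 0.25 to 0.5 kg, lying flat, scribed test spot on its top face. Origin: centre of the underside; z is the bore axis, up; +x points towards the test spot. Seated, its top is 38 mm above the worktop.
- spot (a point): the test spot: centre of the scribed circle (12 mm across) on the top face of collar, 21.5 mm from its axis; the top face reaches from 11.5 to 31 mm from the axis.
- stand: fixed probe stand: round socket, foot 64 mm across and 8 mm thick, column 46 mm across, 52 mm high in all, with a 23 mm through hole. Origin: centre of the underside, on the worktop; z up.
- probe: loose hardness probe, 122 mm long, 0.16 kg, upright in the stand, tip down; z up along it; origin: end of the unpushed tip. Heights from there: sprung tip 8 mm across, 0-16 mm; nose 18 across, 16-46; flange 31 across, 46-52, resting on the stand's top (origin 6 mm above the worktop); ridged handle 26-27 across, 52-118; button on top to 122 (128 above the worktop). Lift 50 mm to clear the stand.
- grip (a point): place to grip on the probe's handle, on its axis, 95 mm above the tip's end; 101 mm above the worktop while in the stand.
- tip (a point): end of the probe's sprung tip (moves with the tip as it is pushed in).
- plunger (a joint): how far the sprung tip is pushed into the nose, m: 0 free, 0.010 fully in; the spring takes 0.7 N to start and 0.7 N more for each mm (about 4 N half way).
- ring_top: bystander: upper of two stacked flange rings, 112 mm across, 27 mm thick each, on the right, past the hanging hose. Origin: centre of its underside.
- parallel: bystander: ground steel parallel bar, 10 x 110 x 25 mm, lying along x to the right of the work. Origin: centre of its underside.
- pen: bystander: paint marker pen, 134 mm long, 14 mm thick, lying along x between the parallel and the rings. Origin: centre of its underside.

How it is judged:
By the outcome, as a careful person would: the job done as asked, in the order asked, and still so for the second after the job is handed in, while the arm keeps its last pose, push and grip.
It also fails if it takes over 48 s, if anything falls off the work surface, if the arm or the gripper's body presses on something with over 40 N, if the wrist force passes 120 N, or if a joint passes its speed limit or range.

## Working session

There is one attempt and no reset: what is moved stays moved. The work goes in short steps, Python scripts to look and compute and a tool call to move; the robot and the scene stay as the last step left them, time stands still between calls to the robot, and variables do not carry over. Pictures are saved under pics/ and viewed, at most 10 in all, crops included, and the job is handed in when it is done.

Besides the shell and the picture viewer there is one more tool, called after "Request:" as name(argument=value, ...), one argument or row to a line, values as JSON. servo_tool: Moves the arm, as the interface text tells. Its arguments: {"type":"object","properties":{"claw":{"type":"array","items":{"type":"number"}},"travel":{"type":"array","items":{"type":"array","items":{"type":"number"}}},"rotation":{"type":"array","items":{"type":"array","items":{"type":"number"}}}},"required":["claw","travel","rotation"]}

```bash
ls; mkdir -p pics
python3 - <<'E'
from bench import ctrl
import cv2
for n in("top","side"):
    cv2.imwrite(f"pics/{n}0.png",ctrl.get_image(n)[:,:,::-1]); print(ctrl.calibration(n))
print(ctrl.sense())
E
```

```text
pics
{'camera_matrix': array([[477.81929563,   0.        , 315.99923715],
       [  0.        , 477.81929563, 192.57422593],
       [  0.        ,   0.        ,   1.        ]]), 'k1': -0.023971605054113127, 'xyz': array([0.30404536, 0.02276451, 1.04721666]), 'orientation': array([-171.35051184,   -1.22581804,  -89.23882539])}
{'camera_matrix': array([[468.04450075,   0.        , 317.82785494],
       [  0.        , 468.04450075, 204.09927999],
       [  0.        ,   0.        ,   1.        ]]), 'k1': -0.0887903870281569, 'xyz': array([-0.11423024, -0.62537857,  0.50830541]), 'orientation': array([-116.97928812,    0.87094217,  -40.40306624])}
{'time_s': 0.1, 'qpos': array([ 6.39826562e+01,  2.18385658e+01,  7.43802068e+01, -1.58533820e-03,
        8.38574141e+01, -1.23361070e+01]), 'joint_vel': array([-0.02078919, -0.19871814, -0.20655232,  0.00027741, -0.01930468,
        0.02712242]), 'tau': array([ 3.54437878e-03, -4.49214900e+01, -2.31658798e+01, -1.57275049e-04,
        3.60832179e-03, -1.83596319e-05]), 'ee_pos': array([0.13007644, 0.53435766, 0.40416111]), 'eef_rot': array([-1.79925236e+02, -1.47373661e-02,  1.66318924e+02]), 'force': array([ 0.05332224, -0.55366212, -0.03782234]), 'torque': array([-0.03968269, -0.00761334, -0.00288537]), 'grip_force': 0.0, 'opening': 0.08507000900128606}
```

View pics/top0.png

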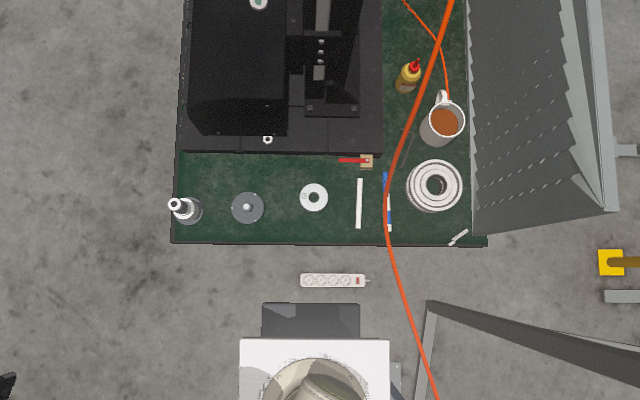

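View pics/side0.png

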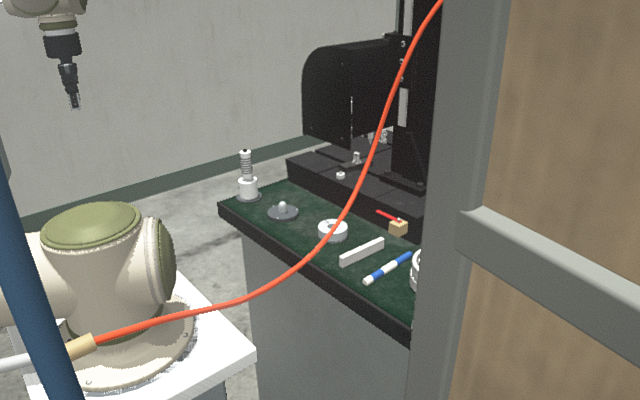

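The top view shows the collar near (313,197), the nest near (247,207) and the stand near (187,210), with the probe's button near (174,203). The parallel is near (359,203). In the side view the collar is near (333,230), the nest near (283,211) and the probe near (246,175).

```bash
cat > h.py <<'E'
import numpy as np, cv2
from bench import ctrl
from scipy.spatial.transform import Rotation as R
def cam(n):
    c=ctrl.calibration(n); return c['camera_matrix'],c['k1'],np.array(c['xyz']),R.from_euler('xyz',c['orientation'],degrees=True).as_matrix()
def ray(n,u,v):
    K,k,o,M=cam(n); d=np.array([(u-K[0,2])/K[0,0],(v-K[1,2])/K[1,1]]); s=d.copy()
    for _ in range(10): s=d/(1+k*(s@s))
    w=M@np.array([*s,1]); return o,w/np.linalg.norm(w)
def plane(n,u,v,z):
    o,w=ray(n,u,v); return o+w*(z-o[2])/w[2]
def proj(n,p):
    K,k,o,M=cam(n); c=M.T@(np.array(p)-o); s=c[:2]/c[2]; s=s*(1+k*(s@s)); return K[:2,:2]@s+K[:2,2]
def tri(a,b):
    (o1,w1),(o2,w2)=ray(*a),ray(*b)
    t=np.linalg.lstsq(np.c_[w1,-w2],o2-o1,rcond=None)[0]; p,q=o1+w1*t[0],o2+w2*t[1]
    return (p+q)/2,np.linalg.norm(p-q)
E
python3 - <<'E'
from h import *
t=cv2.imread('pics/top0.png');s=cv2.imread('pics/side0.png')
a=cv2.resize(t[170:240,165:345],None,fx=4.4,fy=4.4,interpolation=cv2.INTER_CUBIC)
b=cv2.resize(s[140:265,225:360],None,fx=4.4,fy=4.4,interpolation=cv2.INTER_CUBIC)
cv2.imwrite('pics/tc.png',a);cv2.imwrite('pics/sc.png',b)
print(plane('top',313,197,.026),plane('top',247,207,.012),plane('top',174,203,.128),plane('top',187,210,.0),plane('top',280,152,0.05),plane('top',359,203,.02))
E
```

```text
[0.44993292 0.0093264  0.026     ] [0.42760092 0.15246403 0.012     ] [0.41925078 0.27900313 0.128     ] [0.42027185 0.28530711 0.        ] [0.54244128 0.08152049 0.05      ] [ 0.43925575 -0.09086996  0.02      ]
```

View pics/tc.png

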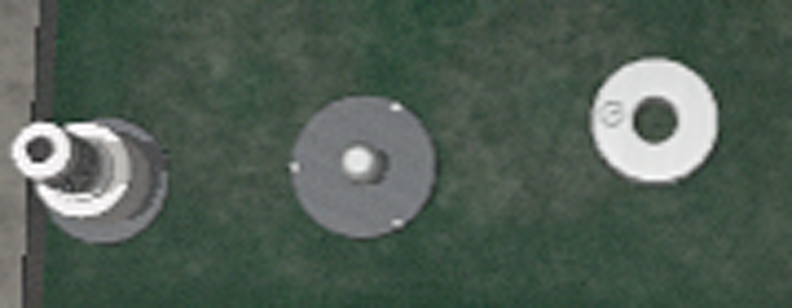

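View pics/sc.png

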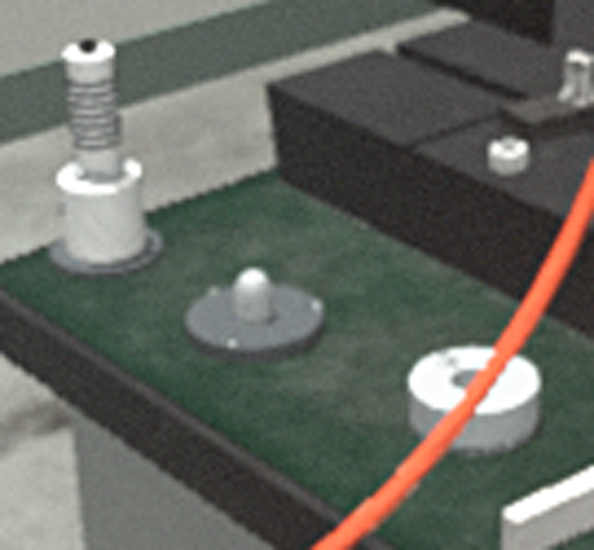

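The top crop shows the collar with its spot to the left of the bore, on the +y side, at crop (612,113). The pin is near (360,162) and the probe's button near (41,149). The side crop agrees: the probe is upright, and only the hose crosses in front of the collar.

Run:
```python
from h import *
np.set_printoptions(precision=4,suppress=True)
t=cv2.imread('pics/top0.png');s=cv2.imread('pics/side0.png')
hsv=cv2.cvtColor(t,cv2.COLOR_BGR2HSV)
def blob(img,x0,y0,x1,y1,f,k=6):
    c=cv2.resize(img[y0:y1,x0:x1],None,fx=k,fy=k,interpolation=cv2.INTER_LINEAR)
    m=f(cv2.cvtColor(c,cv2.COLOR_BGR2HSV).astype(int)).astype(np.uint8)
    cs,_=cv2.findContours(m,cv2.RETR_EXTERNAL,cv2.CHAIN_APPROX_NONE)
    q=max(cs,key=cv2.contourArea); e=cv2.fitEllipse(cv2.convexHull(q))
    return (np.array(e[0])+.5)/k-.5+[x0,y0],np.array(e[1])/k
g=lambda m:(m[...,1]<50)&(m[...,2]>70)
w=lambda m:(m[...,1]<50)&(m[...,2]>185)
for nm,b,f,z in(('collar',(295,178,335,218),w,.026),('nest',(225,185,270,230),g,.012),('pin',(238,198,258,215),w,.034),('button',(166,196,184,211),w,.122)):
    c,ax=blob(t,*b,f); print(nm,c,ax,plane('top',*c,z))
for nm,b,f,z in(('collar',(312,212,352,246),lambda m:(m[...,2]>205),.026),('nest',(262,197,304,226),g,.012)):
    c,ax=blob(s,*b,f); print('side',nm,c,ax,plane('side',*c,z))
# spot, button, pin by crop readings
T=lambda x,y:('top',(x+.5)/4.4-.5+165,(y+.5)/4.4-.5+170)
S=lambda x,y:('side',(x+.5)/4.4-.5+225,(y+.5)/4.4-.5+140)
print('spot',plane(*T(612,113),.026),plane(*S(449,358),.026))
print('btn',plane(*T(41,149),.128),plane(*S(88,45),.128),tri(T(41,149),S(88,45)))
print('head',tri(('top',287,135),('side',351,148)),plane('top',240,135,.3))
# hose
hm=lambda i:(lambda h:(h[...,0]<14)&(h[...,1]>170)&(h[...,2]>150))(cv2.cvtColor(i,cv2.COLOR_BGR2HSV))
ms=hm(s);mt=hm(t)
for v in range(20,390,40):
    us=np.where(mt[v,370:460])[0]
    if not len(us):continue
    u=370+np.median(us); best=[]
    for z in np.arange(0.,.9,.01):
        p=plane('top',u,v,z); q=proj('side',p); i,j=int(round(q[1])),int(round(q[0]))
        if 0<=i<400 and 0<=j<640 and ms[i,j]: best.append(np.r_[p])
    if best: print('hose',u,v,best[0],best[-1])
```

```text
collar [313.3811 196.9129] [27.3533 27.8266] [0.4501 0.0085 0.026 ]
nest [247.4374 201.4335] [45.0357 56.5365] [0.4398 0.1519 0.012 ]
pin [245.7365 206.0791] [5.4381 5.8293] [0.4269 0.1525 0.034 ]
button [173.7994 203.8414] [12.5236 13.2422] [0.4183 0.281  0.122 ]
side collar [330.3414 228.3224] [23.1977 46.0976] [ 0.4422 -0.0002  0.026 ]
side nest [286.0226 208.5122] [34.7107 55.3389] [0.4432 0.1541 0.012 ]
spot [0.4533 0.0295 0.026 ] [0.4571 0.0283 0.026 ]
btn [0.4183 0.2791 0.128 ] [0.42   0.2762 0.128 ] (array([0.4196, 0.2785, 0.1274]), np.float64(0.0029461841211722638))
head (array([0.553 , 0.0608, 0.1566]), np.float64(0.006028405497496319)) [0.5095 0.1317 0.3   ]
hose 418.0 100 [ 0.531  -0.1282  0.42  ] [ 0.531  -0.1282  0.42  ]
hose 402.0 140 [ 0.4927 -0.1195  0.35  ] [ 0.4927 -0.1195  0.35  ]
hose 388.5 180 [ 0.4474 -0.114   0.26  ] [ 0.4474 -0.114   0.26  ]
```

Request:
servo_tool(
  claw=[0.085,0.085,0.085,0.085,0.085,0.085,0.085,0.085,0.085,0.085,0.085,0.085,0.085,0.085,0.085,0.085,0.085,0.085],
  travel=[
    [0,0,0],
    [0,0,0],
    [-0.01,-0.02,0],
    [-0.0258,-0.042,0],
    [-0.0258,-0.042,0],
    [-0.0258,-0.042,0],
    [-0.0258,-0.042,0],
    [-0.0258,-0.042,0],
    [-0.0258,-0.042,0],
    [-0.0258,-0.042,0],
    [-0.0258,-0.042,0],
    [-0.0258,-0.042,0],
    [-0.0258,-0.042,0],
    [-0.0258,-0.042,0.03],
    [-0.016,-0.025,0.03],
    [-0.01,-0.0187,0.03],
    [0,0,0.02],
    [0,0,0],
  ],
  rotation=[
    [0,0,-0.12],
    [0,0,-0.119],
    [0,0,0],
    [0,0,0],
    [0,0,0],
    [0,0,0],
    [0,0,0],
    [0,0,0],
    [0,0,0],
    [0,0,0],
    [0,0,0],
    [0,0,0],
    [0,0,0],
    [0,0,0],
    [0,0,0],
    [0,0,0],
    [0,0,0],
    [0,0,0],
  ],
)

```text
time_s: 2.35
ee_pos: [0.4498, 0.0086, 0.2936]
eef_rot: [180.0, -0.2, 180.0]
force: [0.2, 0.7, 0.7]
opening: 0.0849
grip_force: 0.0
```

Run:
```python
from h import *
np.set_printoptions(precision=4,suppress=True)
T=lambda x,y:('top',(x+.5)/4.4-.5+165,(y+.5)/4.4-.5+170)
S=lambda x,y:('side',(x+.5)/4.4-.5+225,(y+.5)/4.4-.5+140)
print('nest',plane(*T(364.5,167),.012),plane(*S(254.5,313),.012))
print('collar',plane(*T(655,120),.026),plane(*S(474.5,380),.026))
print('standtop',plane(*T(85,170),.052),plane(*S(99,175),.052),'foot',plane(*T(107,182),.008),plane(*S(106,246),.008))
s=ctrl.sense();print(s['time_s'],s['ee_pos'],s['eef_rot'],s['qpos'],s['opening'],s['force'])
```

```text
nest [0.4264 0.1514 0.012 ] [0.4304 0.1507 0.012 ]
collar [0.4502 0.0083 0.026 ] [0.4519 0.0042 0.026 ]
standtop [0.4181 0.2789 0.052 ] [0.42   0.2768 0.052 ] foot [0.4173 0.279  0.008 ] [0.4209 0.2777 0.008 ]
2.35 [0.4498 0.0086 0.2936] [179.9511  -0.1982 179.9883] [ -14.0433   19.2426   99.6024   -0.0007   61.3591 -104.0312] 0.08492896735042063 [0.2418 0.7386 0.6922]
```

Request:
servo_tool(
  claw=[0.085,0.085,0.085,0.085,0.085,0.085,0.085,0.072,0.066,0.06,0.055,0.055,0.055,0.055],
  travel=[
    [-0.0005,-0.001,0.02],
    [-0.0005,0,0.025],
    [0,0,0.025],
    [0,0,0.02],
    [0,0,0.02],
    [0,0,0.0096],
    [0,0,0],
    [0,0,0],
    [0,0,0],
    [0,0,0],
    [0,0,0],
    [0,0,0],
    [0,0,0],
    [0,0,0],
  ],
  rotation=[
    [0,0,0],
    [0,0,0],
    [0,0,0],
    [0,0,0],
    [0,0,0],
    [0,0,0],
    [0,0,0],
    [0,0,0],
    [0,0,0],
    [0,0,0],
    [0,0,0],
    [0,0,0],
    [0,0,0],
    [0,0,0],
  ],
)

```text
time_s: 4.1
ee_pos: [0.4511, 0.0077, 0.1763]
eef_rot: [-180.0, 0.1, 180.0]
force: [-2.7, 0.5, 14.7]
opening: 0.0599
grip_force: 61.3
```

Request:
servo_tool(
  claw=[0.075,0.075,0.075,0.075,0.075,0.055,0.055,0.055,0.055,0.055],
  travel=[
    [0,0,0],
    [0,0,0],
    [0,0,0],
    [0,0,-0.005],
    [0,0,0],
    [0,0,0],
    [0,0,0],
    [0,0,0],
    [0,0,0],
    [0,0,0],
  ],
  rotation=[
    [0,0,0],
    [0,0,0],
    [0,0,0],
    [0,0,0],
    [0,0,0],
    [0,0,0],
    [0,0,0],
    [0,0,0],
    [0,0,0],
    [0,0,0],
  ],
)

```text
time_s: 5.35
ee_pos: [0.4509, 0.0077, 0.1809]
eef_rot: [-180.0, 0.0, 180.0]
force: [-3.5, -1.0, 14.2]
opening: 0.0596
grip_force: 61.6
```

Request:
servo_tool(
  claw=[0.055,0.055,0.055,0.055,0.055,0.055,0.055,0.055,0.055,0.055,0.055,0.055,0.055],
  travel=[
    [0,0,-0.01],
    [0,0,-0.02],
    [0,0,-0.02],
    [0.001,0.01,0],
    [0.0035,0.022,0],
    [0.0035,0.022,0],
    [0.0035,0.022,0],
    [0.0035,0.022,0],
    [0.0035,0.022,0],
    [0.003,0.015,0],
    [0.001,0.0085,0],
    [0,0,0],
    [0,0,0],
  ],
  rotation=[
    [0,0,0],
    [0,0,0],
    [0,0,0],
    [0,0,0],
    [0,0,0],
    [0,0,0],
    [0,0,0],
    [0,0,0],
    [0,0,0],
    [0,0,0],
    [0,0,0],
    [0,0,0],
    [0,0,0],
  ],
)

```text
time_s: 6.98
ee_pos: [0.4286, 0.1509, 0.2301]
eef_rot: [-180.0, -0.0, 180.0]
force: [0.0, 0.2, -3.5]
opening: 0.0593
grip_force: 66.2
```

Run:
```python
from h import *
np.set_printoptions(precision=4,suppress=True)
t=ctrl.get_image('top')[:,:,::-1];s=ctrl.get_image('side')[:,:,::-1]
cv2.imwrite('pics/top1.png',t);cv2.imwrite('pics/side1.png',s)
a=cv2.resize(t[150:250,160:340],None,fx=4,fy=4,interpolation=cv2.INTER_CUBIC)
b=cv2.resize(s[110:240,220:360],None,fx=4.4,fy=4.4,interpolation=cv2.INTER_CUBIC)
b=b[:572,:600]
o=np.zeros((600,800,3),np.uint8); b2=cv2.resize(s[140:240,230:330],None,fx=6,fy=6,interpolation=cv2.INTER_CUBIC)
cv2.imwrite('pics/m1.png',b2)
q=ctrl.sense();print(q['ee_pos'],q['eef_rot'],q['force'],q['opening'])
```

```text
[0.4286 0.1508 0.2301] [-179.9965    0.0036  179.9697] [ 0.8498 -0.4014 -3.3839] 0.05907221938182518
```

View pics/m1.png

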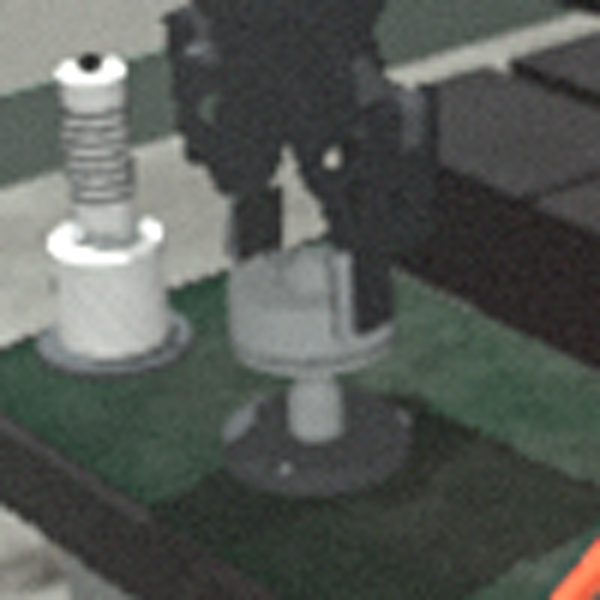

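The side crop shows the collar gripped and level above the pin. The collar spans crop columns 230–395 and the pin 289–343.

Run:
```python
from h import *
np.set_printoptions(precision=4,suppress=True)
S=lambda x,y:((x+.5)/6-.5+230,(y+.5)/6-.5+140)
K,k,o,M=cam('side'); 
for c,px,z in(('collar',(312.5,310),.063),('pin',(316.5,408),.024)):
    print(c,px,plane('side',*S(*px),z))
lat=M[:,0]; print('cam right axis',lat)
# predicted columns for aligned axis at both heights
x,y=.4286,.1508
for z in(.063,.024):
    q=proj('side',(x,y,z)); print(z,(q+.5-[230,140])*6-.5)
```

```text
collar (312.5, 310) [0.4288 0.1472 0.063 ]
pin (316.5, 408) [0.4262 0.1445 0.024 ]
cam right axis [ 0.7614 -0.6481 -0.0152]
0.063 [306.2675 307.0291]
0.024 [311.5381 400.3237]
```

Request:
servo_tool(
  claw=[0.055,0.055,0.055,0.055,0.055,0.055,0.055],
  travel=[
    [0,0,0.006],
    [0,0,0.006],
    [0,0,0.004],
    [0,0,0.003],
    [0,0,0.003],
    [0,0,0.003],
    [0,0,0],
  ],
  rotation=[
    [0,0,0],
    [0,0,0],
    [0,0,0],
    [0,0,0],
    [0,0,0],
    [0,0,0],
    [0,0,0],
  ],
)

```text
time_s: 7.95
ee_pos: [0.4284, 0.1513, 0.205]
eef_rot: [-180.0, -0.0, -180.0]
force: [0.3, -0.3, -3.2]
opening: 0.0593
grip_force: 66.2
```

Request:
servo_tool(
  claw=[0.055,0.055,0.055,0.055,0.055,0.055,0.055],
  travel=[
    [0,0,0.003],
    [0,0,0.003],
    [0,0,0.003],
    [0,0,0.002],
    [0,0,0.001],
    [0,0,0],
    [0,0,0],
  ],
  rotation=[
    [0,0,0],
    [0,0,0],
    [0,0,0],
    [0,0,0],
    [0,0,0],
    [0,0,0],
    [0,0,0],
  ],
)

```text
time_s: 8.82
ee_pos: [0.4285, 0.1512, 0.1931]
eef_rot: [-180.0, 0.0, -180.0]
force: [-0.2, -0.4, -2.3]
opening: 0.0595
grip_force: 66.2
```

Request:
servo_tool(
  claw=[0.055,0.055,0.065,0.075,0.085,0.085,0.085,0.085,0.085,0.085,0.085,0.085,0.085],
  travel=[
    [0,0,0.001],
    [0,0,0],
    [0,0,0],
    [0,0,0],
    [0,0,0],
    [0,0,0],
    [0,0,-0.01],
    [0,0,-0.03],
    [0,0,-0.04],
    [0,0,-0.04],
    [0,0,-0.02],
    [0,0,0],
    [0,0,0],
  ],
  rotation=[
    [0,0,0],
    [0,0,0],
    [0,0,0],
    [0,0,0],
    [0,0,0],
    [0,0,0],
    [0,0,0],
    [0,0,0],
    [0,0,0],
    [0,0,0],
    [0,0,0],
    [0,0,0],
    [0,0,0],
  ],
)

```text
time_s: 10.45
ee_pos: [0.4282, 0.1512, 0.3315]
eef_rot: [-180.0, -0.1, -180.0]
force: [-0.4, 0.4, -1.3]
opening: 0.0853
grip_force: 0.0
```

Run:
```python
from h import *
t=ctrl.get_image('top')[:,:,::-1];s=ctrl.get_image('side')[:,:,::-1]
cv2.imwrite('pics/top2.png',t);cv2.imwrite('pics/side2.png',s)
b=cv2.resize(s[160:230,235:325],None,fx=7,fy=7,interpolation=cv2.INTER_CUBIC)
cv2.imwrite('pics/m2.png',b)
```

```text
(no output)
```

View pics/m2.png

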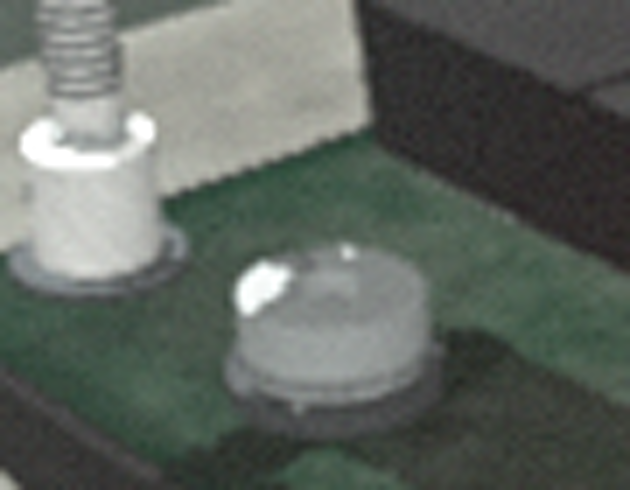

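The collar is seated on the nest base, with shadow over its top. Next I go above the stand and re-measure the spot from there.

Request:
servo_tool(
  claw=[0.085,0.085,0.085,0.085,0.085,0.085,0.085,0.085],
  travel=[
    [0.001,0.012,0],
    [0.002,0.025,0],
    [0.002,0.03,0],
    [0.002,0.03,0],
    [0.0017,0.02,0],
    [0,0.0098,0],
    [0,0,0],
    [0,0,0],
  ],
  rotation=[
    [0,0,0],
    [0,0,0],
    [0,0,0],
    [0,0,0],
    [0,0,0],
    [0,0,0],
    [0,0,0],
    [0,0,0],
  ],
)

```text
time_s: 11.55
ee_pos: [0.4198, 0.2776, 0.332]
eef_rot: [-180.0, -0.0, 180.0]
force: [-0.2, 0.8, 0.3]
opening: 0.085
grip_force: 0.0
```

Run:
```python
from h import *
t=ctrl.get_image('top')[:,:,::-1];s=ctrl.get_image('side')[:,:,::-1]
cv2.imwrite('pics/top3.png',t);cv2.imwrite('pics/side3.png',s)
a=cv2.resize(t[180:230,220:280],None,fx=7,fy=7,interpolation=cv2.INTER_CUBIC)
b=cv2.resize(s[185:235,255:310],None,fx=7,fy=7,interpolation=cv2.INTER_CUBIC)
cv2.imwrite('pics/m3.png',np.hstack([a,b]))
```

```text
(no output)
```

View pics/m3.png

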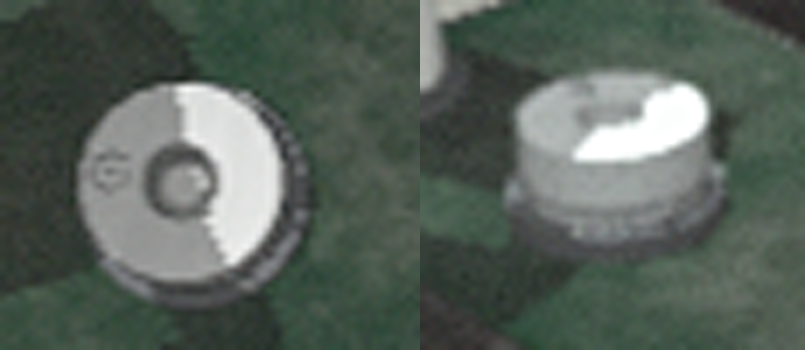

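In the top crop the seated collar's outline spans columns 78–284 and rows 81–283, and the spot is at (112,170). In the side half the spot is at about (585,90).

Run:
```python
from h import *
np.set_printoptions(precision=4,suppress=True)
T=lambda x,y:('top',(x+.5)/7-.5+220,(y+.5)/7-.5+180)
S=lambda x,y:('side',(x-419.5)/7-.5+255,(y+.5)/7-.5+185)
c,p=plane(*T(181,182),.038),plane(*T(112,170),.038)
print(c,p,p-c,np.linalg.norm(p-c),np.degrees(np.arctan2(*(p-c)[1::-1])))
c,p=plane(*S(612.5,116),.038),plane(*S(585,90),.038)
print(c,p,p-c,np.linalg.norm(p-c),np.degrees(np.arctan2(*(p-c)[1::-1])))
```

```text
[0.4275 0.1526 0.038 ] [0.4308 0.1737 0.038 ] [0.0033 0.021  0.    ] 0.021277051328210794 81.00331712886116
[0.429 0.148 0.038] [0.4336 0.1694 0.038 ] [0.0046 0.0214 0.    ] 0.021862974091329392 77.75153930049983
```

Request:
servo_tool(
  claw=[0.085,0.085,0.085,0.085,0.085,0.06,0.04,0.03,0.02,0.02,0.02,0.02],
  travel=[
    [0,0,0.02],
    [0,0,0.02],
    [0,0,0.02],
    [0,0,0.0155],
    [0,0,0],
    [0,0,0],
    [0,0,0],
    [0,0,0],
    [0,0,0],
    [0,0,0],
    [0,0,0],
    [0,0,0],
  ],
  rotation=[
    [0,0,0],
    [0,0,0],
    [0,0,0],
    [0,0,0],
    [0,0,0],
    [0,0,0],
    [0,0,0],
    [0,0,0],
    [0,0,0],
    [0,0,0],
    [0,0,0],
    [0,0,0],
  ],
)

```text
time_s: 13.15
ee_pos: [0.4198, 0.278, 0.2571]
eef_rot: [180.0, 0.0, -180.0]
force: [-1.3, -0.7, 5.2]
opening: 0.0246
grip_force: 58.5
```

Request:
servo_tool(
  claw=[0.02,0.02,0.02,0.02,0.02,0.02,0.02,0.02,0.02,0.02,0.02,0.02,0.02,0.02],
  travel=[
    [0,0,-0.005],
    [0,0,-0.01],
    [0,0,-0.015],
    [0,0,-0.015],
    [0,0,-0.015],
    [0,0,-0.005],
    [0,-0.01,0],
    [-0.003,-0.022,0],
    [-0.003,-0.022,0],
    [-0.003,-0.022,0],
    [-0.0032,-0.02,0],
    [0,-0.0098,0],
    [0,0,0],
    [0,0,0],
  ],
  rotation=[
    [0,0,0],
    [0,0,0],
    [0,0,0],
    [0,0,0],
    [0,0,0],
    [0,0,0],
    [0,0,0],
    [0,0,0],
    [0,0,0],
    [0,0,0],
    [0,0,0],
    [0,0,0],
    [0,0,0],
    [0,0,0],
  ],
)

```text
time_s: 14.9
ee_pos: [0.4318, 0.1726, 0.3215]
eef_rot: [180.0, -0.0, -180.0]
force: [-0.7, 0.3, -1.6]
opening: 0.0242
grip_force: 58.9
```

Run:
```python
from h import *
np.set_printoptions(precision=4,suppress=True)
s=ctrl.get_image('side')[:,:,::-1]
cv2.imwrite('pics/side4.png',s)
cv2.imwrite('pics/m4.png',cv2.resize(s[140:235,250:330],None,fx=6,fy=6,interpolation=cv2.INTER_CUBIC))
q=ctrl.sense();print(q['ee_pos'],q['force'])
for z in(.07,.09,.11,.12):
    p=proj('side',(*q['ee_pos'][:2],z)); print(z,(p+.5-[250,140])*6-.5)
print('spot',(proj('side',(.432,.1722,.038))+.5-[250,140])*6-.5)
```

```text
[0.4318 0.1727 0.3216] [-1.6061  0.1132 -1.2477]
0.07 [157.7911 269.3285]
0.09 [154.8412 220.5996]
0.11 [151.855  171.0485]
0.12 [150.3483 145.9607]
spot [163.5321 345.9072]
```

View pics/m4.png

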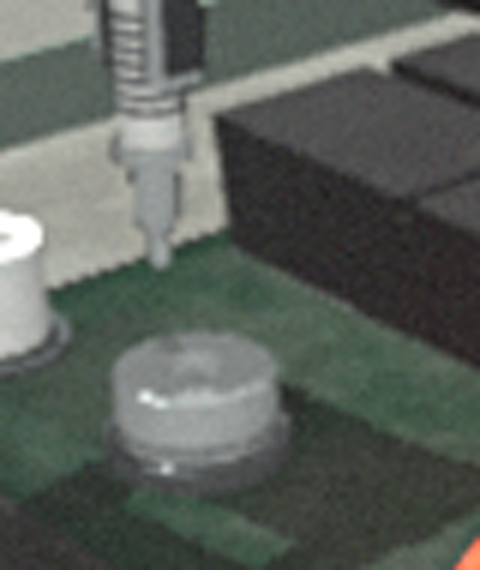

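The probe is held upright, with its tip at crop (160,266) above the collar's +y side. I lower it to about 3 mm above the collar and check the alignment there.

Request:
servo_tool(
  claw=[0.02,0.02,0.02,0.02,0.02,0.02],
  travel=[
    [0,0,0.008],
    [0,0,0.008],
    [0,0,0.008],
    [0,0,0.0055],
    [0,0,0],
    [0,0,0],
  ],
  rotation=[
    [0,0,0],
    [0,0,0],
    [0,0,0],
    [0,0,0],
    [0,0,0],
    [0,0,0],
  ],
)

```text
time_s: 15.7
ee_pos: [0.432, 0.1722, 0.2923]
eef_rot: [180.0, 0.0, -180.0]
force: [-0.4, 0.2, -2.2]
opening: 0.0244
grip_force: 58.9
```

Run:
```python
from h import *
np.set_printoptions(precision=4,suppress=True)
im=np.mean([ctrl.get_image('side')[:,:,::-1].astype(float) for _ in range(4)],0)
g=cv2.resize(im[165:225,255:310].astype(np.uint8),None,fx=10,fy=10,interpolation=cv2.INTER_CUBIC)
g=cv2.convertScaleAbs(g,alpha=1.3,beta=0)
cv2.imwrite('pics/m5.png',g)
q=ctrl.sense();print(q['ee_pos'],q['force'])
f=lambda x,y,z:(proj('side',(x,y,z))+.5-[255,165])*10-.5
x,y=.4284,.1512
print('collar c',f(x,y,.038),'edges',[f(x+.031*np.cos(a),y+.031*np.sin(a),.038) for a in np.radians([-40.4,139.6,49.6,229.6])])
print('bot edges',[f(x+.031*np.cos(a),y+.031*np.sin(a),.012) for a in np.radians([-40.4,139.6,229.6])])
print('spot',f(.432,.1722,.038),'tip',f(*q['ee_pos'][:2],.041), 'flange',f(*q['ee_pos'][:2],.087))
```

```text
[0.432  0.1722 0.2923] [ 0.6681  0.4102 -1.5003]
collar c [264.667  361.9962] edges [array([402.0589, 360.111 ]), array([127.4997, 363.8843]), array([274.0596, 302.0514]), array([254.7812, 425.1663])]
bot edges [array([406.3476, 462.2028]), array([134.8137, 465.8117]), array([260.8725, 529.1699])]
spot [222.8868 326.8453] tip [222.041  315.0434] flange [210.8742 130.6946]
```

View pics/m5.png

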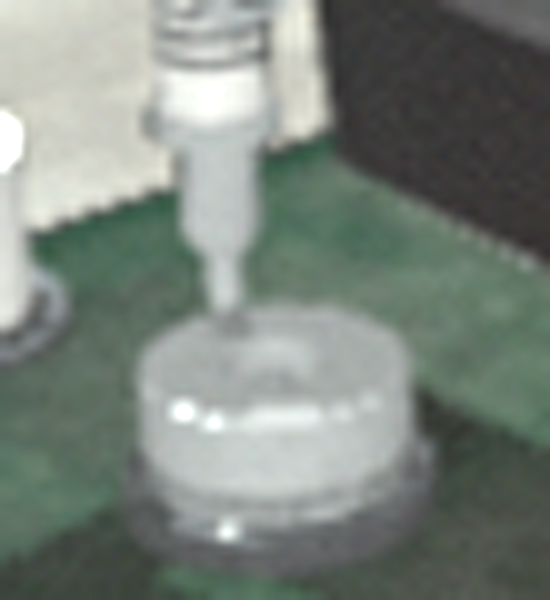

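The tip is at crop (226,320), and the collar's edges are at columns 138 and 413. The dark scribed mark is near (237,325), so the tip is about 1.8 mm too far left. I shift it and touch lightly.

Request:
servo_tool(
  claw=[0.02,0.02,0.02,0.02,0.02,0.02],
  travel=[
    [-0.0014,-0.0012,0],
    [0,0,0.001],
    [0,0,0.0015],
    [0,0,0.0015],
    [0,0,0],
    [0,0,0],
  ],
  rotation=[
    [0,0,0],
    [0,0,0],
    [0,0,0],
    [0,0,0],
    [0,0,0],
    [0,0,0],
  ],
)

```text
time_s: 16.65
ee_pos: [0.4334, 0.171, 0.2882]
eef_rot: [-180.0, 0.0, -180.0]
force: [-0.6, 0.1, -0.9]
opening: 0.0248
grip_force: 59.0
```

Run:
```python
from h import *
np.set_printoptions(precision=4,suppress=True)
im=np.mean([ctrl.get_image('side')[:,:,::-1].astype(float) for _ in range(10)],0)
np.save('im6.npy',im)
g=cv2.resize(im[175:210,263:303].astype(np.float32),None,fx=15,fy=15,interpolation=cv2.INTER_CUBIC)
g=np.clip((g-60)*1.7,0,255).astype(np.uint8)
cv2.imwrite('pics/m6.png',g)
q=ctrl.sense();print(q['ee_pos'],q['force'])
f=lambda x,y,z:(proj('side',(x,y,z))+.5-[263,175])*15-.5
print(f(.4284,.1512,.038),f(.432,.1722,.038),f(*q['ee_pos'][:2],.038))
```

```text
[0.4334 0.171  0.2881] [-0.2259 -0.7966 -0.4793]
[277.2506 393.2444] [214.5802 340.5179] [226.4298 340.3703]
```

View pics/m6.png

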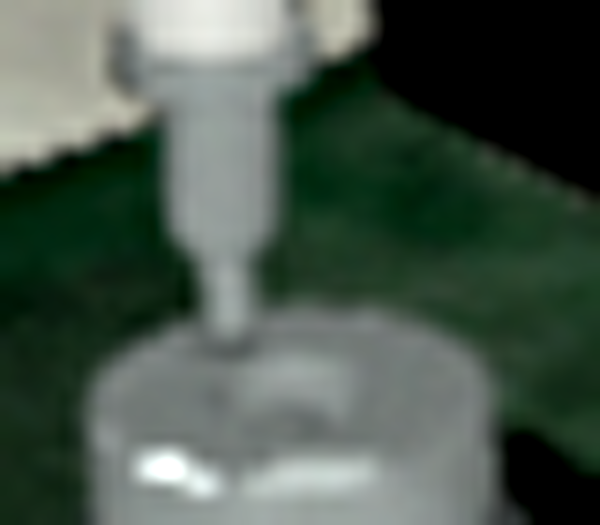

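The tip's lower end is at crop (231,345), with the collar centred at column 292. The tip offset of −61 against the ideal −63 is good, so I press in steps.

Request:
servo_tool(
  claw=[0.02,0.02,0.02,0.02,0.02],
  travel=[
    [0,0,0.001],
    [0,0,0.001],
    [0,0,0],
    [0,0,0],
    [0,0,0],
  ],
  rotation=[
    [0,0,0],
    [0,0,0],
    [0,0,0],
    [0,0,0],
    [0,0,0],
  ],
)

```text
time_s: 17.77
ee_pos: [0.4334, 0.171, 0.2862]
eef_rot: [180.0, 0.0, -180.0]
force: [-0.3, -0.1, 1.3]
opening: 0.0247
grip_force: 59.1
```

Run:
```python
from h import *
np.set_printoptions(precision=4,suppress=True)
F=[];ims=[]
for _ in range(10): ims.append(ctrl.get_image('side')[:,:,::-1].astype(float)); F.append(ctrl.sense()['force'])
print(np.mean(F,0),np.std(F,0),ctrl.sense()['ee_pos'],ctrl.sense()['eef_rot'])
im=np.mean(ims,0); np.save('im7.npy',im)
a=np.load('im6.npy')
x=int(263+231/15)
print(np.c_[np.arange(190,206),a[190:206,x-1:x+2].mean(2).mean(1),im[190:206,x-1:x+2].mean(2).mean(1)].round(0))
```

```text
[-0.2882 -0.0368  1.0911] [0.6707 0.4549 0.5088] [0.4334 0.171  0.2861] [-179.9992    0.0058 -179.9892]
[[190. 149. 148.]
 [191. 143. 148.]
 [192. 138. 143.]
 [193. 144. 138.]
 [194. 143. 143.]
 [195. 146. 146.]
 [196. 144. 145.]
 [197. 127. 127.]
 [198. 116. 113.]
 [199. 134. 134.]
 [200. 135. 135.]
 [201. 132. 132.]
 [202. 131. 131.]
 [203. 130. 129.]
 [204. 131. 131.]
 [205. 131. 130.]]
```

Run:
```python
from h import *
np.set_printoptions(linewidth=200)
a=cv2.imread('pics/side3.png').astype(float).mean(2); b=np.load('im7.npy').mean(2)
print('cols',np.arange(270,292))
for n,i in(('side3',a),('im7',b)):
    print(n)
    for v in range(191,209): print(v,i[v,270:292].astype(int))
f=lambda x,y,z:proj('side',(x,y,z)).round(2)
print('back/front',f(.4284+.0201,.1512+.0236,.038),f(.4284-.0201,.1512-.0236,.038),f(.4284-.0201,.1512-.0236,.012),'spot',f(.432,.1722,.038))
print('pin top',f(.4284,.1512,.034))
```

```text
cols [270 271 272 273 274 275 276 277 278 279 280 281 282 283 284 285 286 287 288 289 290 291]
side3
191 [71 70 67 72 69 73 72 73 79 81 83 84 89 92 92 89 85 87 86 82 77 77]
192 [65 68 70 70 78 80 80 82 80 78 79 81 90 86 84 84 87 91 85 87 86 86]
193 [76 71 81 81 86 81 80 77 89 84 83 79 85 85 82 85 83 88 87 83 88 91]
194 [ 70  73  78  84  78  83  81  82  88  93  94  89  95 100  99  90  92  88  94  88  92  90]
195 [ 51  52  66  75  74  80  93  99 104 125 136 136 142 142 137 132 133 136 128 113 103  85]
196 [ 56  52  57  74 112 130 131 132 136 159 173 178 179 179 179 177 178 179 169 150 135 127]
197 [ 55  80 117 140 174 174 160 145 138 139 170 180 176 176 180 176 170 175 176 178 179 224]
198 [ 98 135 170 182 178 174 163 154 152 147 169 177 175 177 177 178 172 178 227 239 239 255]
199 [149 176 181 180 176 176 176 173 168 163 162 169 163 166 165 160 175 229 255 255 255 255]
200 [176 182 179 176 177 176 173 157 146 148 150 154 152 154 147 144 161 252 255 254 253 253]
201 [182 174 173 174 174 177 168 144 131 145 151 159 158 154 153 145 173 248 254 253 253 252]
202 [180 174 175 179 174 176 17
[... 1726 characters left out ...]
133 138 133 129 130 129 128 130]
203 [138 133 129 129 130 131 130 129 130 128 127 128 125 121 123 130 130 127 129 131 131 130]
204 [142 134 133 133 136 130 129 130 131 130 129 129 129 128 128 131 130 130 129 129 131 135]
205 [136 139 169 197 203 164 133 130 128 130 132 145 151 151 152 154 154 151 142 135 136 139]
206 [132 141 189 222 232 198 182 158 137 148 156 173 181 179 182 181 177 170 154 144 145 140]
207 [135 138 147 151 159 178 200 175 151 165 173 175 175 173 173 173 167 159 152 150 145 143]
208 [134 139 145 144 144 149 153 153 154 157 159 160 156 153 154 152 153 153 153 151 148 145]
back/front [281.96 194.76] [280.02 207.07] [280.63 217.47] spot [276.84 197.23]
pin top [281.11 202.33]
```

Request:
servo_tool(
  claw=[0.02,0.02,0.02,0.02,0.02],
  travel=[
    [0,0,-0.004],
    [0,0,-0.006],
    [0,0,-0.005],
    [0,0,0],
    [0,0,0],
  ],
  rotation=[
    [0,0,0],
    [0,0,0],
    [0,0,0],
    [0,0,0],
    [0,0,0],
  ],
)

```text
time_s: 18.9
ee_pos: [0.4333, 0.171, 0.3011]
eef_rot: [-180.0, -0.0, -180.0]
force: [-1.7, 0.7, -1.7]
opening: 0.0247
grip_force: 58.9
```

Run:
```python
from h import *
np.set_printoptions(linewidth=200,precision=2,suppress=True)
F=[];ims=[]
for _ in range(24): ims.append(ctrl.get_image('side').astype(float).mean(2)); F.append(ctrl.sense()['force'][2])
im=np.mean(ims,0); np.save('im8.npy',im); print(np.mean(F),ctrl.sense()['ee_pos'])
print('cols',np.arange(270,290))
for v in range(184,204): print(v,im[v,270:290].astype(int))
q=ctrl.sense()['ee_pos']; print('pred tip',proj('side',(*q[:2],q[2]-.251)),'at contact',proj('side',(.4334,.171,.038)))
for a in range(0,360,45): print(a,proj('side',(.432+.0058*np.cos(np.radians(a)),.1722+.0058*np.sin(np.radians(a)),.038)))
```

```text
-1.5267663238921625 [0.43 0.17 0.3 ]
cols [270 271 272 273 274 275 276 277 278 279 280 281 282 283 284 285 286 287 288 289]
184 [ 74  72  66  92 133 151 154 152 150 146 133 100  76  75  77  80  82  82  82  79]
185 [ 59  60  64  80 118 146 153 153 150 143 120  87  75  76  77  80  81  81  78  74]
186 [ 67  67  69  68  86 121 145 149 146 130  97  75  72  74  73  76  77  79  77  76]
187 [ 74  73  73  70  68  89 132 149 146 113  77  70  74  73  73  73  76  76  76  73]
188 [ 77  77  73  70  67  76 131 157 155 112  75  73  76  76  77  77  79  77  74  71]
189 [ 73  73  71  70  67  73 131 158 155 117  81  76  81  84  85  82  81  78  75  72]
190 [ 72  71  73  72  67  72 129 158 157 120  84  79  85  87  88  87  84  81  79  76]
191 [ 74  75  74  74  71  74 121 154 156 118  84  80  85  86  86  86  85  85  84  80]
192 [ 74  72  72  74  75  76  96 127 132 103  81  82  84  87  86  85  84  86  85  84]
193 [73 73 74 74 77 77 77 85 88 84 82 82 84 87 87 87 88 90 89 87]
194 [76 77 78 77 74 71 75 80 85 88 88 86 92 96 92 90 88 91 91 90]
195 [ 77  75  74  73  74  75  84  87  93 105 111 108 113 116 111 106 1
[... 211 characters left out ...]
6 129 124 119 116 119 133 140 142 142 138 136 132 132 132 133]
199 [119 134 137 136 136 135 133 134 136 141 149 154 158 156 152 146 138 133 131 132]
200 [134 137 134 135 133 132 131 131 135 144 149 153 155 154 153 149 141 133 132 133]
201 [136 134 132 132 132 131 129 126 133 143 146 144 144 146 148 148 138 131 130 133]
202 [142 132 132 132 133 133 132 128 133 135 135 131 129 128 135 141 134 130 132 132]
203 [152 134 132 132 132 133 133 131 133 129 128 130 128 123 125 132 133 131 131 133]
pred tip [277.32 192.45] at contact [277.64 197.22]
0 [278.89 196.49]
45 [277.24 196.12]
90 [275.36 196.41]
135 [274.34 197.18]
180 [274.78 197.99]
225 [276.44 198.36]
270 [278.33 198.06]
315 [279.34 197.29]
```

Request:
servo_tool(
  claw=[0.02,0.02,0.02,0.02,0.02,0.02,0.02,0.02,0.02,0.02],
  travel=[
    [0.0009,0.0002,0],
    [0,0,0.004],
    [0,0,0.004],
    [0,0,0.003],
    [0,0,0.002],
    [0,0,0.0015],
    [0,0,0.0015],
    [0,0,0.0011],
    [0,0,0],
    [0,0,0],
  ],
  rotation=[
    [0,0,0],
    [0,0,0],
    [0,0,0],
    [0,0,0],
    [0,0,0],
    [0,0,0],
    [0,0,0],
    [0,0,0],
    [0,0,0],
    [0,0,0],
  ],
)

```text
time_s: 21.35
ee_pos: [0.4325, 0.1712, 0.2841]
eef_rot: [180.0, 0.0, -180.0]
force: [-0.7, -0.1, 2.6]
opening: 0.0249
grip_force: 59.3
```

Run:
```python
from h import *
np.set_printoptions(linewidth=200,precision=4,suppress=True)
F=[];ims=[]
for _ in range(20): ims.append(ctrl.get_image('side').astype(float).mean(2)); F.append(ctrl.sense()['force'])
im=np.mean(ims,0); q=ctrl.sense(); print(np.mean(F,0),q['ee_pos'],q['eef_rot'],q['time_s'])
for v in range(189,202): print(v,im[v,270:290].astype(int))
```

```text
[-0.4718  0.0379  2.5981] [0.4325 0.1712 0.284 ] [-179.9989    0.0003 -179.9883] 22.35
189 [ 72  70  67  99 134 147 149 149 148 142 133 102  81  82  83  82  79  76  73  71]
190 [ 71  70  69  94 132 147 149 149 148 143 133 103  83  85  87  85  83  80  78  73]
191 [ 73  71  70  90 129 149 150 149 147 144 130 101  83  83  84  84  83  85  82  78]
192 [ 72  70  72  82 117 143 149 149 147 140 117  90  83  83  85  82  82  84  83  83]
193 [ 71  71  73  72  88 119 140 146 143 127  98  81  81  84  86  85  86  87  85  85]
194 [ 76  76  76  73  72  86 126 147 142 113  88  82  89  94  92  88  88  89  88  89]
195 [ 74  73  72  71  70  76 127 154 151 122 105 104 111 114 110 105 105 110 107 101]
196 [ 74  71  70  79  96 101 130 152 150 129 125 129 130 131 130 129 130 132 126 118]
197 [ 77  81  93 109 126 127 128 134 132 115 122 130 130 129 129 129 128 129 129 131]
198 [ 91 109 126 133 133 126 122 119 115 115 130 138 139 139 137 133 130 129 130 130]
199 [117 131 135 133 132 131 131 131 132 138 146 152 154 154 150 143 135 130 130 129]
200 [132 134 133 130 130 130 127 128 133 141 148 151 152 150 150 146 138 129 129 129]
201 [133 132 129 129 130 129 127 123 131 140 144 141 141 144 146 145 135 128 129 130]
```

```bash
python3 -c "
from bench import ctrl
print(ctrl.job_done())"
```

```text
the job is handed in; nothing more can be done
None
```

I seated the collar flat on the nest and released it. The job was handed in at about 22 s with the probe held upright, its tip judged inside the scribed circle (to about 1–2 mm) and pressed in about 5 mm (4.1 N), and nothing else knowingly touched.

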